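# Lever up the steel flap of the glass-waste bin

## Robot

A 7-joint arm with a two-finger parallel gripper is mounted at the origin on the work surface. World frame = base frame: x ahead of the robot, y to its left, z up, the work surface at z = 0. Lengths are in m, angles in rad, forces in N, time in s.
With the tool pointing down it reaches from about 0.375 to 0.925 m from the base axis. Payload 3.1 kg.
Tool frame: the origin (TCP) lies at the very end of the fingers, on their centre line; the grasp point (between the pads) lies 19 mm behind it; x points along the fingers, y is the direction in which the jaws open and shut, and the axes are right-handed (so a half turn about x gives the same grasp; the last joint's range is limited). The gripper opens to 85 mm and grips with 20 to 120 N. Pads are 22 mm wide; open, the fingers measure 114 mm over their backs; the gripper's body (76 mm by 85 mm) begins 54 mm behind the grasp point. The pads swing forward as they close: fully open they stand 13 mm farther back than shut.
Start: joints at [-1.398, 0.383, 0.044, 1.598, -0.018, 1.161, -0.05], TCP at [0.174, 0.626, 0.193] pointing down, gripper open.
Joint ranges: [-2.61, 2.61], [-0.41, 2.15], [-1.48, 1.57], [0, 2.5], [-1.57, 4.71], [0.05, 1.97], [-2.85, 2.85]. Speed limits (rad/s): [2.79, 2.79, 3.14, 3.14, 3.14, 3.14, 3.14].

## Interface

Orientations are given as a unit quaternion [w, x, y, z].
In Python, from rig import bot, ik, imaging, search_frame, regions_of gives the robot as it stands. The module is installed in compiled form; this text tells all that it offers. Calls block until the motion is done:
- bot.reach(position, orientation): joint-space move of the TCP to a pose.
- bot.move_linear(position, ori=None, rate=0.15): straight line of the TCP; ori=None keeps the orientation; rate is the mean speed in m/s.
- bot.set_joints(angles): joint-space move.
- bot.command_gripper(opening): opening from 0.0 (shut) to 1.0 (fully open); the grip force is fixed at half the most; returns when the fingers have stopped.
- bot.dwell(seconds).
- ik(position, orientation): joint angles nearest the present ones, or None.
- bot.sense(): the state.
- imaging.snapshot(name): name is "scene" or "top" or "wrist"; returns a dict with "pixels" (400x640x3 uint8, red, green, blue), "fovy" (degrees; the focal length in pixels is half the picture's height over the tangent of half this angle, whatever the lens; pixels are square), "cx", "cy" (the principal point, pixels), "T" (4x4, takes a point from camera to world coordinates). Camera axes: x right, y down, z forward; pixel columns grow to the right and rows downward; lengths in m; the calibration is good to about 2 mm. A picture is of the moment at which its call begins. There is no depth.
A pose or a line that the arm cannot do raises bot.IKError and nothing moves.
- bot.close_job(): hands the job in, once; it reports no verdict.
Trained networks look in a picture, given as the dict that the camera call returned (one of the last four; its "shot" number tells which), for a name from the list of things; names that differ only in an ending like _2 or _b are one class to them, and where a whole thing is asked for, a point or a joint stands for the part that bears it (a point fixed in the world has none). Each returns a list of dicts, best first, with "conf" (0 to 1); they miss things now and then, are a little off and sometimes report something else, mostly with a low value. They report only what shows in the picture. A call takes as long as a camera call. They do not tell look-alikes from the thing itself.
- search_frame(picture, label): "xy" ([column, row] as shares, 0 to 1, of the picture: columns of its width, rows of its height, amid what is visible of it).
- regions_of(picture, label): "pixels" (400x640 bool, what is visible of it) and "xy" ([column, row] as shares, 0 to 1, of the picture: columns of its width, rows of its height, amid what is visible of it).
The state is a dict: "time_s": time; "qpos": joint angles; "joint_vel": joint speeds; "joint_efforts": joint torques, N m; "tcp_pos": TCP position; "ee_rot": TCP orientation; "wrist_force": force on the tool from outside, world axes, zero at the start; "moment": the same for the moment, N m; "grip_width": opening from 0.0 (shut) to 1.0 (fully open).
Only numpy, scipy, OpenCV 4.12 (cv2) and the standard library are available. Lean on these libraries where they do the work, as an engineer would, in place of code of your own. Each camera call takes 0.05 s, during which the arm holds its last target.

## Task

The blue and white slide box stands in the way under the red paddle of the glass-waste bin's lever: push it aside along the bench with the fingers, without lifting or tipping it, until it is clear of the lever. Then press the red paddle down as far as it goes, so that the short end of the lever raises the heavy steel flap, and finish while holding it down with the flap up. Do not touch the flap itself, do not lift the lever out of its stand, and leave the glassware and other things around where they are.

Things in the scene. Friction and masses are not known exactly. Their poses are not given: they have to be found in the camera images.
- bin: Yellow open bin (180 x 90 mm, 87 high) with a grey lever stand, fixed. Origin on the bench right below the lever's pin; +z up; -y points level along the long arm to the red paddle, +y to the bin (y 85 to 175 mm). Two cheeks (|x| 22 to 34, |y| under 22, 127 mm high) hold the pin in open-topped slots. 45 mm high stop under the arm at y = -115. 4 mm foot plate: |x| under 50, y -140 to 180.
- lever: Loose aluminium lever (160 g), pin resting in the open slots. Origin on the pin axis, 100 mm up; axes as the bin's at rest. Long arm 220 mm to the paddle's outer edge, bar 24 wide, 12 thick; rises to the paddle at 0.40 rad at rest, slopes down about 0.37 rad on the stop. Short arm (70 mm) ends in a roller under the flap's lip. Pressing takes 2 to 6 N; let go, the flap swings it back.
- paddle (a point): Centre of the top of the red paddle (44 mm wide, 50 mm along the lever, 12 mm thick), 195 mm from the pin along the long arm. About 183 mm above the bench at rest, about 37 mm when pressed onto the stop; it moves on an arc about the pin (level distance from the pin 175 to 195 mm).
- flap (a joint): Opening angle in rad of the heavy steel flap (176 x 124 x 10 mm, about 1.8 kg) that lies on the bin as its lid: 0 shut, about 0.43 with the lever fully pressed on its stop. Hinged at the bin's far (+y) wall; it falls shut when the lever is let go.
- flap_edge (a point): Middle of the top of the flap's free edge (red stripe), the side towards the lever.
- slidebox_center (a point): Centre of the loose slide box, a closed block 60 mm (its x) by 150 mm (its y) by 75 mm high, 350 g, smooth foot that slides easily, blue with white top; centre 37.5 mm above the bench. It lies roughly along the lever, its inner 20 to 35 mm under the paddle's path, the rest beyond the paddle's end; while there, it stops the lever at about two thirds of its stroke.
- jar: Glass specimen jar with green lid, 60 mm across, 75 mm high, loose. Origin at the centre of its underside. Leave standing.
- dropper: Amber dropper bottle with black cap, 44 mm across, 85 mm high, loose. Origin at the centre of its underside. Leave standing.
- beaker: Glass beaker, 64 mm across, 85 mm high, loose. Origin at the centre of its underside. Leave standing.
- dishes: Pair of stacked glass culture dishes, 90 mm across, 30 mm high, loose. Origin at the centre of the underside. Leave alone.
- wash: White wash bottle with red cap, 70 mm across, 170 mm high, loose, off to the robot's right. Origin at the centre of its underside. Leave standing.
- marker: Blue marker pen, 110 mm long, 14 mm thick, lying on the bench to the robot's right, loose. Leave alone.
Things that resemble listed ones, but are neither listed nor needed, are in the scene too. What is shaped like the part that bears slidebox_center but pink or turquoise is not meant.

How it is judged:
By the outcome, as a careful person would: the job done as asked, in the order asked, and still so for the second after the job is handed in, while the arm keeps its last pose, push and grip.
It also fails if it takes over 56 s, if anything falls off the work surface, if the arm or the gripper's body presses on something with over 40 N, if the wrist force passes 120 N, or if a joint passes its speed limit or range.

## Working session

There is one attempt and no reset: what is moved stays moved. The work goes in short steps, each a Python script; the robot and the scene stay as the last script left them, time stands still between calls to the robot, and variables do not carry over. Pictures are saved under pics/ and viewed, and the job is handed in when it is done.

```bash
mkdir -p pics
python3 - <<'E'
from rig import bot, imaging
import cv2
for n in ["scene","top","wrist"]:
    p=imaging.snapshot(n); cv2.imwrite(f"pics/a_{n}.png",p["pixels"][:,:,::-1])
    print(n,p["fovy"],p["cx"],p["cy"],p["T"].round(3).tolist())
s=bot.sense(); print(s)
E
```

```text
scene 49.92763755037029 311.5132882788004 196.75359164517084 [[-0.878, 0.401, -0.262, 0.909], [0.479, 0.747, -0.461, 0.587], [0.012, -0.53, -0.848, 1.34], [0.0, 0.0, 0.0, 1.0]]
top 56.798970169751406 322.09626513334206 196.8621020496099 [[0.017, -0.989, 0.15, 0.42], [-1.0, -0.019, -0.015, -0.048], [0.018, -0.15, -0.989, 1.136], [0.0, 0.0, 0.0, 1.0]]
wrist 69.45865335380265 319.5795456029603 199.01305740090604 [[0.268, 0.912, 0.312, 0.093], [0.964, -0.252, -0.089, 0.648], [-0.002, 0.324, -0.946, 0.373], [0.0, 0.0, 0.0, 1.0]]
{'time_s': 0.15, 'qpos': array([-1.39782325,  0.38368056,  0.0438385 ,  1.59922277, -0.01790087,
        1.16122673, -0.0498894 ]), 'joint_vel': array([-0.0023312 , -0.00282747,  0.0008067 , -0.00456916,  0.00053696,
       -0.00314878, -0.00210222]), 'joint_efforts': array([ 2.11963466e-03, -4.34054267e+01,  1.02679174e+00, -2.49975908e+01,
        1.07483179e-02,  7.26719867e-03,  1.14833574e-05]), 'tcp_pos': array([0.17363457, 0.62551094, 0.19214985]), 'ee_rot': array([ 0.70057578,  0.09465275,  0.70070457, -0.09616409]), 'wrist_force': array([ 0.25105723,  0.62462653, -0.02571967]), 'moment': array([-0.0407149 ,  0.04017602, -0.02413883]), 'grip_width': 0.9972304277424515}
```

View pics/a_scene.png

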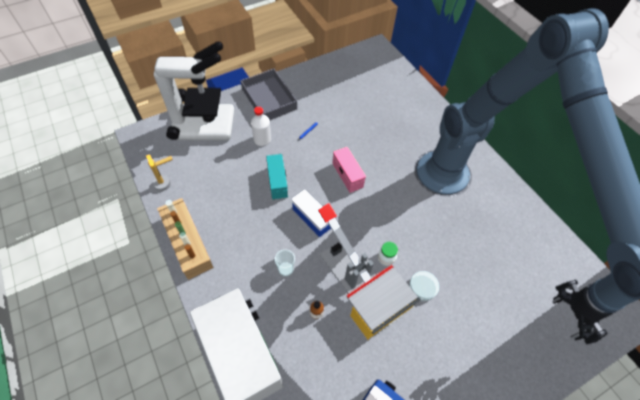

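View pics/a_top.png

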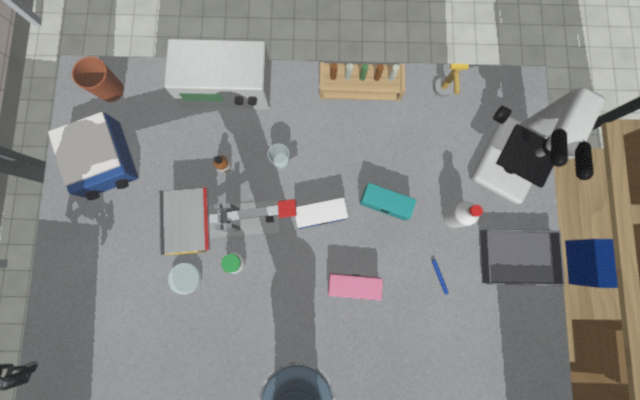

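View pics/a_wrist.png

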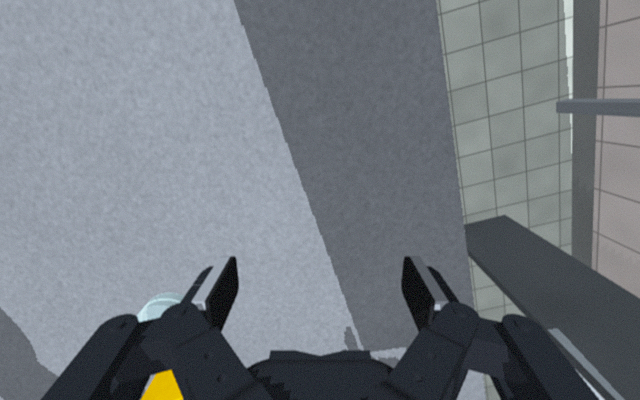

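The top view shows the paddle at about (287,208), the slide box at (320,213), the turquoise look-alike at (388,201) and the pink one at (356,287). The bin is at (185,221), the jar at (232,263), the beaker at (278,155) and the dropper at (221,163).

```bash
cat > h.py <<'E'
import numpy as np, cv2
from rig import bot, ik, imaging, search_frame, regions_of
def K(p):
    f=200/np.tan(np.radians(p["fovy"])/2); return f
def proj(p,X):
    T=p["T"]; c=T[:3,:3].T@(np.asarray(X,float)-T[:3,3]); f=K(p)
    return np.array([p["cx"]+f*c[0]/c[2],p["cy"]+f*c[1]/c[2]])
def ray(p,uv):
    f=K(p); d=np.array([(uv[0]-p["cx"])/f,(uv[1]-p["cy"])/f,1.]); return p["T"][:3,3],p["T"][:3,:3]@d
def atz(p,uv,z):
    o,d=ray(p,uv); return o+d*(z-o[2])/d[2]
def tri(ps,uvs):
    A=np.zeros((3,3));b=np.zeros(3)
    for p,uv in zip(ps,uvs):
        o,d=ray(p,uv); d=d/np.linalg.norm(d); M=np.eye(3)-np.outer(d,d); A+=M;b+=M@o
    return np.linalg.solve(A,b)
E
python3 - <<'E'
from h import *
t=imaging.snapshot("top"); s=imaging.snapshot("scene")
for l in ["slidebox_center","paddle","flap_edge","jar","dropper","beaker","dishes","wash","marker","bin","lever"]:
    a=regions_of(t,l); b=regions_of(s,l)
    print(l,[(round(r["conf"],2),(np.array(r["xy"])*[640,400]).round(1).tolist(),atz(t,np.array(r["xy"])*[640,400],.07).round(3).tolist()) for r in a[:3]],[(round(r["conf"],2),(np.array(r["xy"])*[640,400]).round(1).tolist()) for r in b[:3]])
    if a and b: print("   tri",tri([t,s],[np.array(a[0]["xy"])*[640,400],np.array(b[0]["xy"])*[640,400]]).round(3))
def blob(p,f):
    q=p["pixels"].astype(int); m=f(q[...,0],q[...,1],q[...,2]).astype(np.uint8)
    n,L,st,c=cv2.connectedComponentsWithStats(m); return [(st[i,4],c[i].round(1).tolist(),st[i,:4].tolist()) for i in range(1,n) if st[i,4]>25]
red=lambda r,g,b:(r>150)&(g<80)&(b<80)
print(blob(t,red),blob(s,red))
for p,n,(x,y,w,h) in((t,"t",(200,130,220,140)),(s,"s",(250,170,200,150))):
    cv2.imwrite(f"pics/crop_{n}.png",cv2.resize(p["pixels"][y:y+h,x:x+w,::-1],None,fx=3.6,fy=3.6,interpolation=cv2.INTER_CUBIC))
E
```

```text
slidebox_center [(0.97, [323.0, 214.0], [0.532, -0.067, 0.07]), (0.83, [356.0, 283.6], [0.336, -0.163, 0.07]), (0.57, [388.6, 199.9], [0.577, -0.258, 0.07])] [(0.98, [276.9, 174.5]), (0.92, [311.3, 208.8]), (0.79, [349.7, 168.4])]
   tri [ 0.571 -0.096  0.241]
paddle [(0.74, [260.6, 213.0], [0.531, 0.113, 0.07]), (0.22, [461.0, 214.7], [0.537, -0.469, 0.07])] [(0.79, [342.4, 243.0]), (0.2, [311.6, 212.0]), (0.18, [380.5, 295.7])]
   tri [0.525 0.111 0.1  ]
flap_edge [(0.81, [184.4, 220.5], [0.506, 0.33, 0.07]), (0.5, [321.5, 214.9], [0.529, -0.063, 0.07])] [(0.57, [380.3, 294.1])]
   tri [0.506 0.315 0.104]
jar [(0.94, [235.7, 262.8], [0.389, 0.177, 0.07])] [(0.95, [387.0, 252.1]), (0.39, [285.2, 263.7])]
   tri [0.387 0.186 0.031]
dropper [(0.71, [221.7, 162.3], [0.679, 0.233, 0.07])] [(0.72, [317.4, 307.7])]
   tri [0.685 0.242 0.041]
beaker [(0.59, [282.1, 154.9], [0.705, 0.057, 0.07])] [(0.73, [285.6, 262.2])]
   tri [0.707 0.062 0.049]
dishes [(0.67, [181.4, 278.1], [0.344, 0.327, 0.07]), (0.27, [183.5, 217.9], [0.513, 0.333, 0.07])] [(0.6, [422.5, 285.2]), (0.44, [381.8, 299.8])]
   tri [0.345 0.338 0.028]
wash [(0.57, [461.0, 213.0], [0.542, -0.469, 0.07])] [(0.58, [260.9, 128.4])]
   tri [ 0.541 -0.467  0.073]
marker [(0.59, [439.5, 274.3], [0.366, -0.401, 0.07])] [(0.47, [311.0, 127.6])]
   tri [ 0.36  -0.405  0.045]
bin [(0.57, [193.8, 220.9], [0.505, 0.303, 0.07])] [(0.89, [370.3, 293.7])]
   tri [0.515 0.296 0.07 ]
lever [(0.65, [257.8, 212.7], [0.532, 0.121, 0.07]), (0.44, [184.4, 277.5], [0.346, 0.319, 0.07])] []
[(np.int32(118), [205.4, 217.2], [204, 188, 4, 61]), (np.int32(249), [286.5, 207.8], [278, 200, 18, 17]), (np.int32(88), [475.8, 210.2], [471, 206, 11, 9])] [(np.int32(52), [257.8, 110.5], [254, 107, 9, 8]), (np.int32(143), [326.8, 212.6], [320, 205, 15, 16]), (np.int32(40), [380.7, 273.1], [370, 267, 21, 15]), (np.int32(31), [357.2, 289.2], [348, 282, 21, 15])]
```

View pics/crop_t.png

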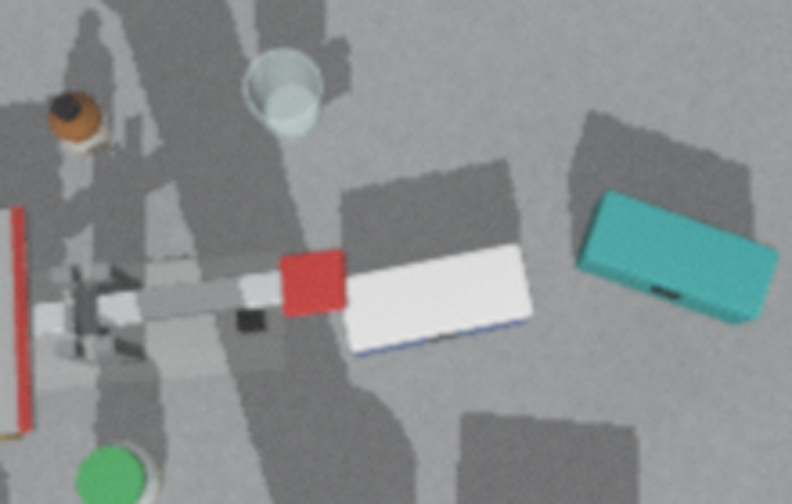

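View pics/crop_s.png

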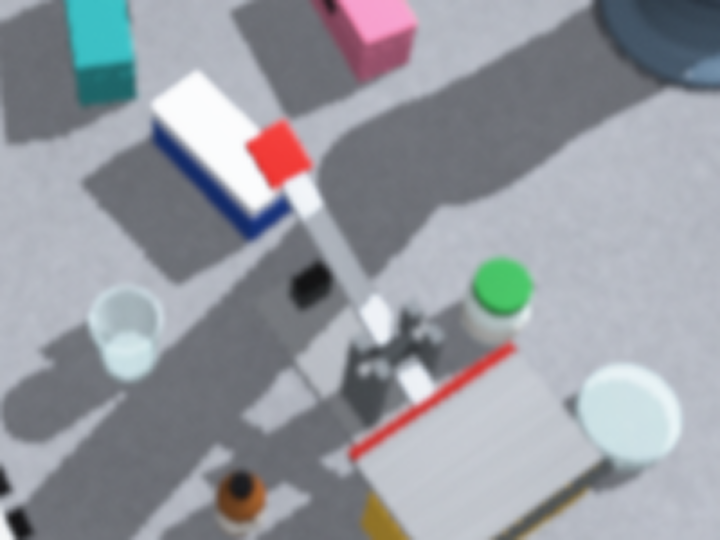

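Run:
```python
from h import *
t=imaging.snapshot("top"); s=imaging.snapshot("scene")
P=tri([t,s],[[286.5,207.8],[326.8,212.6]]);print("paddle",P)
ra=[r for r in regions_of(t,"slidebox_center") if abs(r["xy"][0]*640-322)<12][0]["pixels"]
q=t["pixels"].astype(int)
white=(q.min(2)>200)&ra
m=cv2.morphologyEx(white.astype(np.uint8),cv2.MORPH_OPEN,np.ones((3,3)))
c=max(cv2.findContours(m,0,1)[0],key=cv2.contourArea)
rect=cv2.minAreaRect(c);b=cv2.boxPoints(rect);print(rect,b.tolist())
print([atz(t,u,.075).round(3).tolist() for u in b])
# lever axis: red stripe ends of flap
for name,uv in(("stripe",[205.4,217.2]),):print(atz(t,uv,.097))
print(s["pixels"][205:220:5,300:320:5].tolist())
```

```text
paddle [0.53517812 0.02997086 0.17774423]
((320.3461608886719, 212.2307586669922), (19.415498733520508, 50.7940788269043), 78.69007110595703) [[293.5384826660156, 207.6923065185547], [343.3461608886719, 197.7307586669922], [347.1538391113281, 216.7692108154297], [297.3461608886719, 226.7307586669922]]
[[0.548, 0.018, 0.075], [0.58, -0.125, 0.075], [0.524, -0.137, 0.075], [0.493, 0.006, 0.075]]
[0.51384407 0.26274931 0.097     ]
[[[250, 251, 252], [251, 252, 253], [252, 252, 253], [252, 252, 253]], [[113, 121, 146], [250, 251, 252], [251, 252, 253], [251, 252, 252]], [[26, 47, 103], [113, 122, 147], [251, 251, 252], [251, 252, 253]]]
```

Plan: push the box toward -x, along its face normal, since that gap is clear. First I'll overlay the estimated models on both views to check them.

```bash
cat > ov.py <<'E'
from h import *
def boxpts(c,yaw):
    a=np.array([-np.sin(yaw),np.cos(yaw),0]);n=np.array([np.cos(yaw),np.sin(yaw),0])
    return [np.array([c[0],c[1],z])+sx*.03*n+sy*.075*a for z in(0,.075) for sx,sy in((1,1),(1,-1),(-1,-1),(-1,1))]
def draw(p,c,yaw,pin,ly,th,crop,name):
    x,y,w,h=crop;k=3.6;im=cv2.resize(p["pixels"][y:y+h,x:x+w,::-1],None,fx=k,fy=k,interpolation=cv2.INTER_CUBIC)
    U=lambda X:tuple(int(v) for v in ((proj(p,X)-[x,y]+.5)*k))
    b=[U(X) for X in boxpts(c,yaw)]
    for i in range(4):
        cv2.line(im,b[i],b[(i+1)%4],(0,255,0),1);cv2.line(im,b[4+i],b[4+(i+1)%4],(0,0,255),1);cv2.line(im,b[i],b[4+i],(255,0,0),1)
    d=np.array([np.sin(ly),-np.cos(ly),0]);e=np.array([np.cos(ly),np.sin(ly),0]);z=np.array([0,0,1])
    L=lambda r,s,hh:np.array([*pin,.1])+(r*np.cos(th)-hh*np.sin(th))*d+(r*np.sin(th)+hh*np.cos(th))*z+s*e
    q=[U(L(r,s,.006)) for r,s in((.17,-.022),(.22,-.022),(.22,.022),(.17,.022))]
    for i in range(4): cv2.line(im,q[i],q[(i+1)%4],(0,255,255),1)
    cv2.line(im,U(L(0,-.03,0)),U(L(0,.03,0)),(255,0,255),1)
    f=[U(np.array([*pin,.004])+xx*e-yy*d) for xx,yy in((.05,-.14),(-.05,-.14),(-.05,.18),(.05,.18))]
    for i in range(4): cv2.line(im,f[i],f[(i+1)%4],(255,255,0),1)
    cv2.imwrite(name,im)
CT=(200,130,220,140);CS=(250,170,200,150)
E
python3 - <<'E'
from ov import *
t=imaging.snapshot("top"); s=imaging.snapshot("scene")
for p,c,n in((t,CT,"t"),(s,CS,"s")): draw(p,(.536,-.060),np.arctan2(.032,.143),(.519,.209),.09,.4,c,f"pics/ov1_{n}.png")
E
```

```text
(no output)
```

View pics/ov1_t.png

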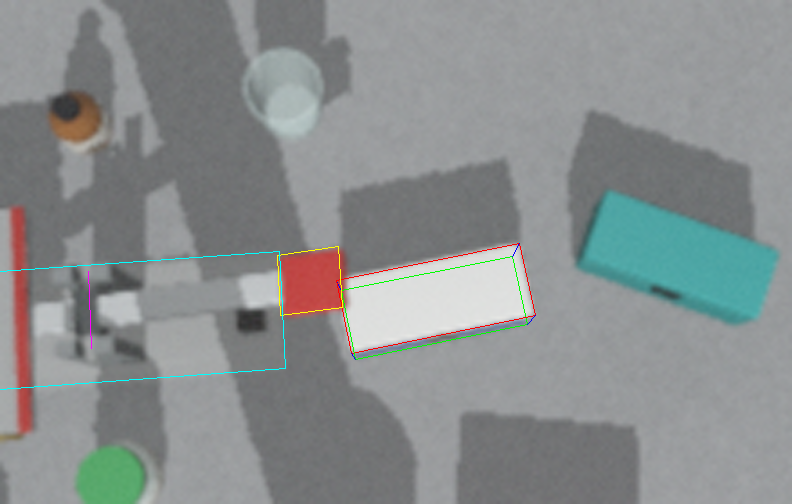

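View pics/ov1_s.png

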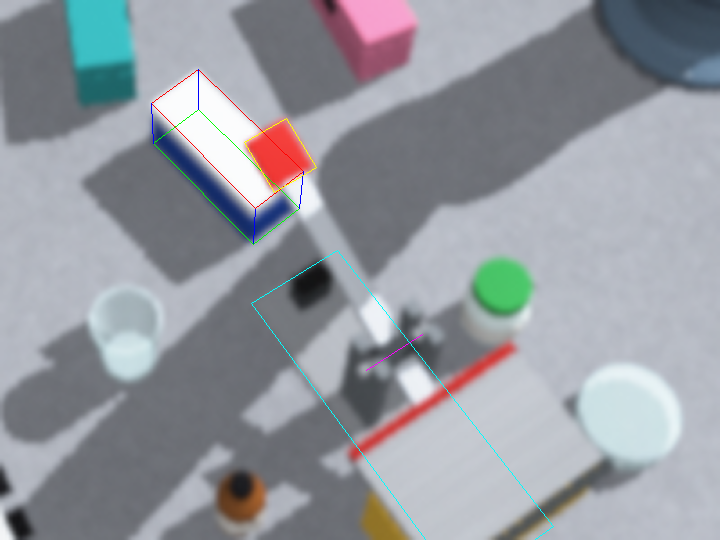

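```bash
cat >> h.py <<'E'
from scipy.spatial.transform import Rotation as Ro
def down(jaw):  # tool x down, tool y along jaw (xy)
    x=np.array([0,0,-1.]);y=np.array([*jaw,0.]);y/=np.linalg.norm(y)
    R=np.c_[x,y,np.cross(x,y)];q=Ro.from_matrix(R).as_quat();return [float(v) for v in q[[3,0,1,2]]]
E
python3 - <<'E'
from h import *
s=bot.sense();q=s["ee_rot"];R=Ro.from_quat(q[[1,2,3,0]]).as_matrix()
print("R",R.round(2).tolist()); w=imaging.snapshot("wrist");print("cam in tool",(R.T@(w["T"][:3,3]-s["tcp_pos"])).round(3))
yaw=np.arctan2(.032,.143);n=np.array([np.cos(yaw),np.sin(yaw)]);a=np.array([-n[1],n[0]])
c=np.array([.536,-.06])
for sg in(1,-1):
    for off,z in((.075,.25),(.075,.012),(-.045,.012)):
        p=c+off*n-.012*a; print(sg,off,p.round(3),ik([*p,z],down(sg*a)))
    for x,y,z in((.537,.03,.22),(.537,.03,.187),(.538,.015,.11),(.537,.03,.04)): print("press",sg,ik([x,y,z],down((sg,0.07*sg))))
E
```

```text
R [[-0.0, 0.27, 0.96], [0.0, 0.96, -0.27], [-1.0, 0.0, -0.0]]
cam in tool [-0.181  0.    -0.084]
1 0.075 [ 0.612 -0.055] [-0.66469136  0.36049929  0.87315084  1.65448504 -0.28771135  1.26187497
  2.05625753]
1 0.075 [ 0.612 -0.055] [-0.44583765  0.60499546  0.59922757  1.83178484 -0.44452436  0.84196943
  2.16413039]
1 -0.045 [ 0.495 -0.082] [-0.47638814  0.42644137  0.6455265   2.10592361 -0.3846771   0.72500603
  2.20986412]
press 1 [-0.8261377   0.17255612  0.77515938  1.86754402 -0.13182641  1.15342798
  0.06512622]
press 1 [-0.81181222  0.21438218  0.77038819  1.90391617 -0.16802051  1.08853022
  0.09539911]
press 1 [-0.77450726  0.3410739   0.78684428  1.97213913 -0.29653214  0.94521563
  0.22961476]
press 1 [-0.7138349   0.44717004  0.69194436  2.0114811  -0.38879407  0.81513674
  0.27158098]
-1 0.075 [ 0.612 -0.055] [-0.73294737  0.39419108  0.97608891  1.6569754  -0.33928839  1.27254466
 -1.04171493]
-1 0.075 [ 0.612 -0.055] [-0.56926611  0.66709216  0.7719581   1.83722022 -0.59243162  0.88339554
 -0.86337541]
-1 -0.045 [ 0.495 -0.082] [-0.7724518   0.60083896  1.0347158   2.11608578 -0.71882158  0.8302283
 -0.64319606]
press -1 [-1.25218354  0.43415207  1.40439668  1.87857247 -0.45706894  1.22256751
 -2.76987843]
press -1 [-1.22141231  0.51375596  1.39707364  1.91498429 -0.54907072  1.18765399
 -2.69630913]
press -1 [-1.13255283  0.72415141  1.38130599  1.98252832 -0.79636682  1.14380814
 -2.48367582]
press -1 [-1.1234108   0.93942048  1.36960577  2.02457254 -1.04420414  1.1552038
 -2.34999778]
```

Run:
```python
from h import *
yaw=np.arctan2(.032,.143);n=np.array([np.cos(yaw),np.sin(yaw)]);a=np.array([-n[1],n[0]])
c=np.array([.536,-.06]); o=down(a)
p=c+.08*n-.012*a
s=bot.sense()
bot.move_linear([*s["tcp_pos"][:2],.36],rate=.3)
bot.reach([*p,.34],o)
bot.command_gripper(.6)
bot.move_linear([*p,.10],rate=.2)
print(bot.sense()["time_s"],bot.sense()["tcp_pos"],bot.sense()["wrist_force"])
for nme in("top","wrist"):
    w=imaging.snapshot(nme);cv2.imwrite(f"pics/b_{nme}.png",w["pixels"][:,:,::-1])
```

```text
7.0 [ 0.61793584 -0.05458287  0.10142822] [0.49551673 0.30074339 0.95366828]
```

View pics/b_wrist.png

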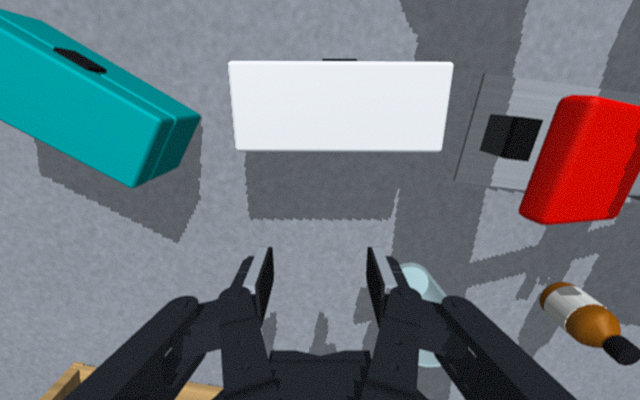

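View pics/b_top.png

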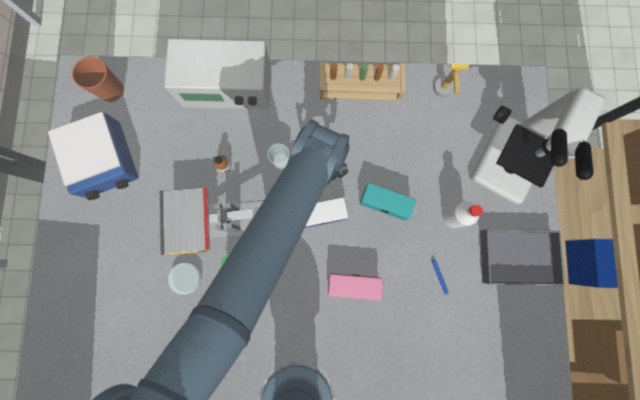

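The wrist view shows the white box top square ahead at (228–453, 60–150), with the fingers parallel to it. The beaker at (420,300) is well behind the right finger. Now I'll go down and push.

Run:
```python
from h import *
yaw=np.arctan2(.032,.143);n=np.array([np.cos(yaw),np.sin(yaw)]);a=np.array([-n[1],n[0]])
c=np.array([.536,-.06]); o=down(a)
P=lambda off,z:[*(c+off*n-.012*a),z]
bot.move_linear(P(.08,.014),rate=.12)
bot.move_linear(P(.05,.014),rate=.12); print(bot.sense()["wrist_force"])
bot.move_linear(P(0.0,.014),rate=.07); print(bot.sense()["wrist_force"],bot.sense()["tcp_pos"])
bot.move_linear(P(-.047,.014),rate=.07); s=bot.sense();print(s["wrist_force"],s["tcp_pos"],s["time_s"])
w=imaging.snapshot("wrist");cv2.imwrite("pics/c_wrist.png",w["pixels"][:,:,::-1])
w=imaging.snapshot("scene");cv2.imwrite("pics/c_scene.png",w["pixels"][:,:,::-1])
```

```text
[0.46298031 0.64143191 0.11983634]
[-0.62890935  0.57089505 -0.74275123] [ 0.53759044 -0.07160845  0.01356447]
[0.53223484 0.60437097 0.20671866] [ 0.49235282 -0.08185947  0.01392908] 10.0583
```

View pics/c_wrist.png

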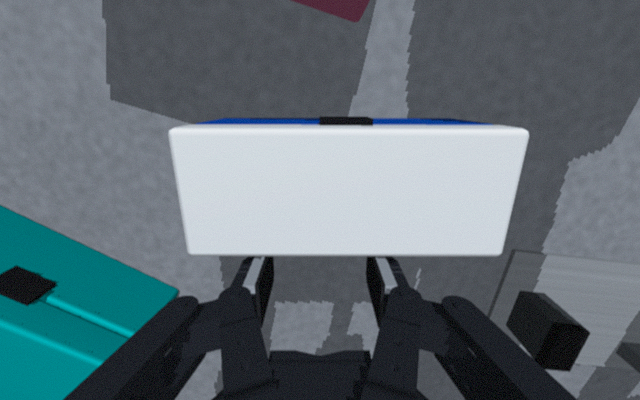

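View pics/c_scene.png

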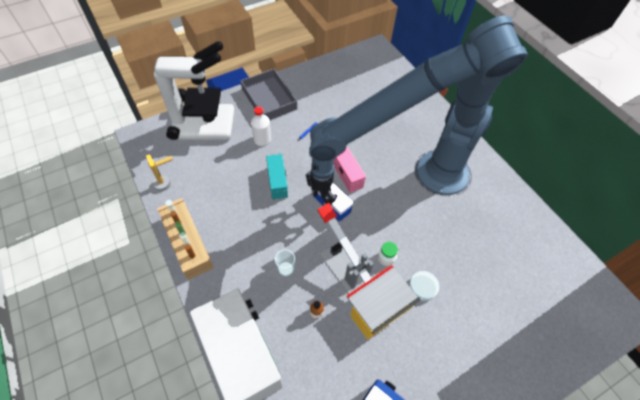

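The box slid squarely and the turquoise and pink look-alikes were not touched. Next I'll back off, go up and look again.

Run:
```python
from ov import *
yaw=np.arctan2(.032,.143);n=np.array([np.cos(yaw),np.sin(yaw)]);a=np.array([-n[1],n[0]])
c=np.array([.536,-.06])
P=lambda off,z:[*(c+off*n-.012*a),z]
bot.move_linear(P(-.035,.014),rate=.1)
bot.move_linear(P(-.035,.27),rate=.3)
bot.command_gripper(0.)
bot.reach([.545,-.05,.28],down((1,.07)))
s=bot.sense();print(s["time_s"],s["tcp_pos"])
t=imaging.snapshot("top"); s=imaging.snapshot("scene"); w=imaging.snapshot("wrist")
for p,cc,nn in((t,CT,"t"),(s,CS,"s")): draw(p,(.450,-.079),yaw,(.519,.208),.08,.4,cc,f"pics/ov2_{nn}.png")
cv2.imwrite("pics/d_wrist.png",w["pixels"][:,:,::-1])
th,ly=.4,.08
X=np.array([.519+.177*np.sin(ly),.208-.177*np.cos(ly),.1815]);print(X,proj(w,X))
q=w["pixels"].astype(int);m=((q[...,0]>150)&(q[...,1]<70)&(q[...,2]<70));ys,xs=np.nonzero(m);print(xs.mean(),ys.mean(),xs.min(),xs.max(),ys.min(),ys.max())
```

```text
13.3833 [ 0.54488815 -0.05007508  0.27995822]
[0.5331449 0.0315661 0.1815   ] [313.39193213 101.92024448]
315.967409948542 102.6590909090909 293 339 76 128
```

View pics/d_wrist.png

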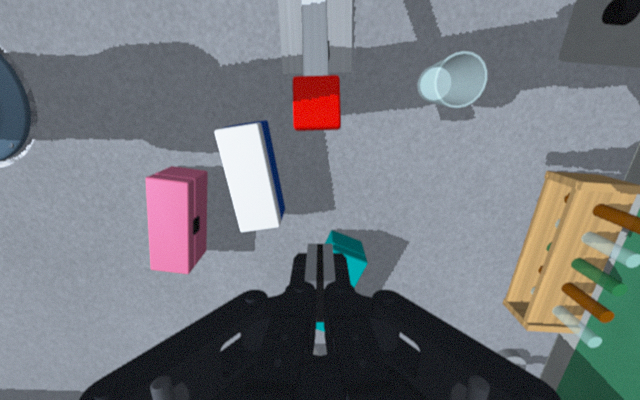

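View pics/ov2_t.png

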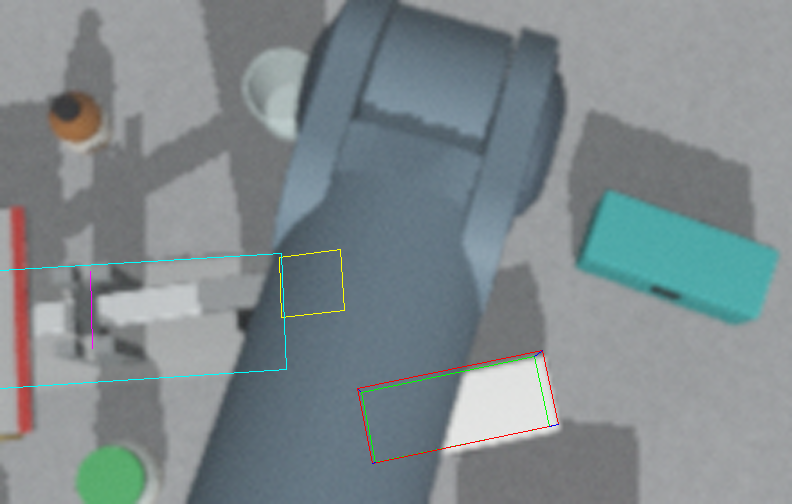

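View pics/ov2_s.png

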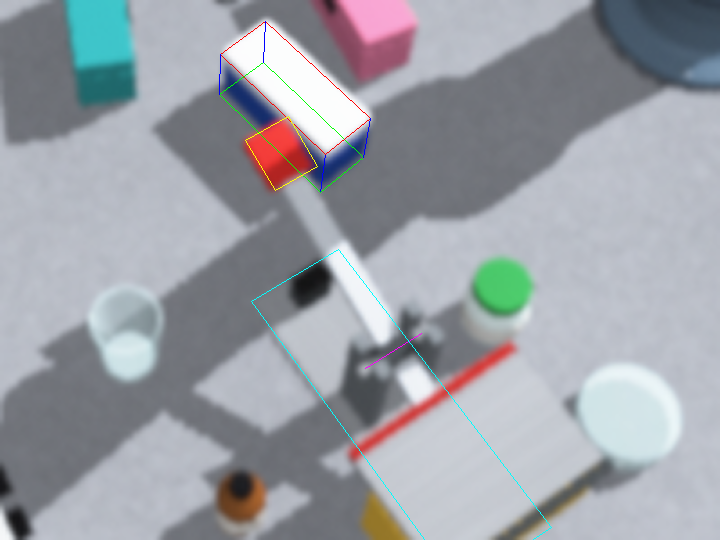

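The box is now near (0.448, -0.079), about 50 mm clear of the paddle's path, and both overlays agree. In the wrist view the paddle is at (316,103), about 2 mm in +x of the model. Next I'll press along the arc while watching the force.

Run:
```python
from h import *
pin=np.array([.5215,.208]);ly=.075;d=np.array([np.sin(ly),-np.cos(ly)])
def L(th,h,r=.195):
    k=r*np.cos(th)-h*np.sin(th); return [*(pin+k*d),.1+r*np.sin(th)+h*np.cos(th)]
p=L(.4,.006);print(p)
bot.reach([p[0],p[1],.225],down((np.cos(ly),np.sin(ly))))
bot.move_linear([p[0],p[1],.195],rate=.08);print(bot.sense()["wrist_force"].round(1))
for th in(.37,.25,.1,-.05,-.2,-.28):
    bot.move_linear(L(th,.008),rate=.08);s=bot.sense();print(th,s["tcp_pos"].round(4),s["wrist_force"].round(1),round(s["time_s"],2))
for n in("scene","wrist"):
    w=imaging.snapshot(n);cv2.imwrite(f"pics/e_{n}.png",w["pixels"][:,:,::-1])
```

```text
[np.float64(0.5347828179645155), np.float64(0.031227955515404415), np.float64(0.18146294271420418)]
[0.5 0.2 0. ]
0.37 [0.5343 0.0294 0.1773] [ 1.2 -0.4 -0.6] 14.9
0.25 [0.5352 0.0212 0.1556] [ 0.4 -0.2 -0.9] 15.34
0.1 [0.5368 0.015  0.1279] [ 1.7 -0.5  4.6] 15.86
-0.05 [0.536  0.013  0.0985] [-0.3 -2.7  3.9] 16.38
-0.2 [0.5355 0.0161 0.069 ] [ 0.4 -0.6  2.6] 16.89
-0.28 [0.5353 0.0195 0.0537] [ 0.  -1.2  1.7] 17.23
```

View pics/e_scene.png

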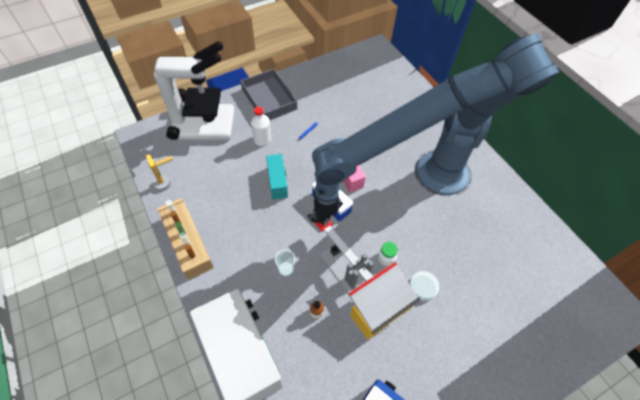

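View pics/e_wrist.png

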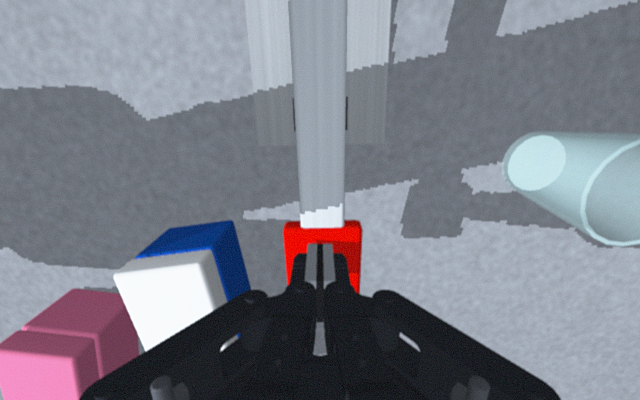

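The fingers are centred on the paddle and the forces are 2–5 N, as expected. I'll continue to the stop.

Run:
```python
from h import *
pin=np.array([.5215,.208]);ly=.075;d=np.array([np.sin(ly),-np.cos(ly)])
def L(th,h,r=.195):
    k=r*np.cos(th)-h*np.sin(th); return [*(pin+k*d),.1+r*np.sin(th)+h*np.cos(th)]
th=-.28
while th>-.46:
    th-=.015
    bot.move_linear(L(th,.008),rate=.04);bot.dwell(.1);s=bot.sense();print(round(th,3),round(L(th,.008)[2],4),s["tcp_pos"].round(4),s["wrist_force"].round(1),round(s["time_s"],2))
    if s["wrist_force"][2]>12: break
for n in("scene","wrist","top"):
    w=imaging.snapshot(n);cv2.imwrite(f"pics/f_{n}.png",w["pixels"][:,:,::-1])
    if n=="scene":cv2.imwrite("pics/f_sc.png",cv2.resize(w["pixels"][170:330,250:450,::-1],None,fx=3.6,fy=3.6,interpolation=cv2.INTER_CUBIC))
```

```text
-0.295 0.051 [0.5355 0.0199 0.0511] [-0.8 -1.3  4.5] 17.68
-0.31 0.0481 [0.5357 0.0201 0.0482] [-0.5 -2.1  3.9] 18.03
-0.325 0.0453 [0.5358 0.0207 0.0454] [-0.1 -3.   2.7] 18.38
-0.34 0.0425 [0.5356 0.022  0.0426] [ 1.  -3.7  3.6] 18.73
-0.355 0.0397 [0.5354 0.023  0.0397] [ 0.3 -3.2  1.4] 19.08
-0.37 0.0369 [0.5352 0.024  0.0369] [ 0.6 -3.3  3.3] 19.43
-0.385 0.0342 [0.5351 0.025  0.0341] [ 0.6 -3.8  3.6] 19.78
-0.4 0.0314 [0.5351 0.0259 0.0314] [ 0.5 -3.5  3.2] 20.13
-0.415 0.0287 [0.535  0.027  0.0286] [ 0.2 -3.8  3.7] 20.48
-0.43 0.026 [0.5349 0.0282 0.0258] [ 0.6 -2.7  3.2] 20.83
-0.445 0.0233 [0.5348 0.0293 0.0231] [ 1.5 -3.5  1.9] 21.18
-0.46 0.0206 [0.5348 0.0305 0.0205] [-0.1 -3.4  2. ] 21.53
```

View pics/f_sc.png

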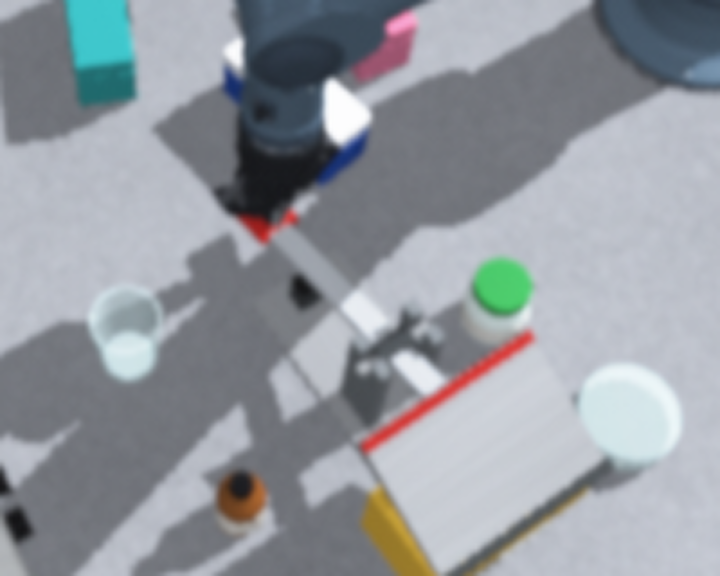

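View pics/f_wrist.png

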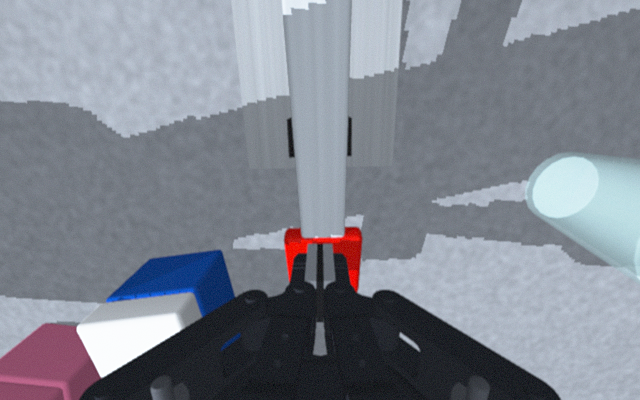

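View pics/f_top.png

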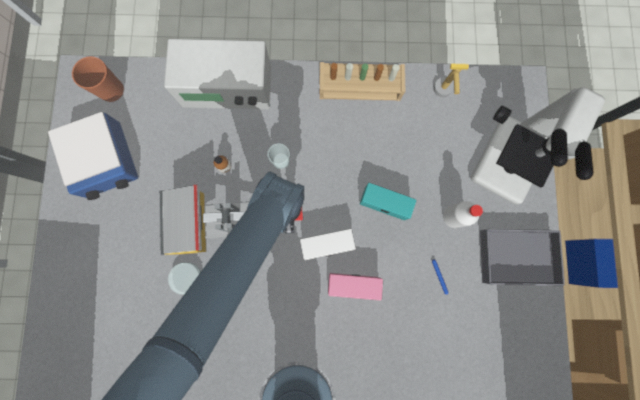

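The TCP is at z = 20 mm with no stop force yet, lower than I expected. Before pushing further I'll measure the lever angle from the picture.

Run:
```python
from h import *
pin=np.array([.5215,.208]);ly=.075;d=np.array([np.sin(ly),-np.cos(ly)]);e=np.array([np.cos(ly),np.sin(ly)])
def L(th,h,r,s):
    k=r*np.cos(th)-h*np.sin(th); return [*(pin+k*d+s*e),.1+r*np.sin(th)+h*np.cos(th)]
st=bot.sense();print(st["grip_width"],st["tcp_pos"],st["ee_rot"])
w=imaging.snapshot("wrist");s=imaging.snapshot("scene");t=imaging.snapshot("top")
print("tip in wrist",proj(w,st["tcp_pos"]))
for th in(-.2,-.3,-.35,-.4,-.45): print(th,[proj(w,L(th,.006,.17,x)).round(0).tolist() for x in(-.022,.022)],proj(w,L(th,-.006,.115,0.)).round(), "scene inner L/R",[proj(s,L(th,.006,.17,x)).round(1).tolist() for x in(-.022,.022)])
# stop corner
q=s["pixels"].astype(int);red=(q[...,0]>140)&(q[...,1]<90)&(q[...,2]<90)
n,Lb,stt,c=cv2.connectedComponentsWithStats(red.astype(np.uint8))
for i in range(1,n):
    if stt[i,4]>15: print(stt[i],c[i].round(1))
# flap angle from stripe ends: hinge at y=175, free edge ~ y 51..60
ys,xs=np.nonzero(red[260:300,340:410]);pts=np.c_[xs+340,ys+260]
if len(pts):
    cm=pts.mean(0);print("stripe mean",cm)
for a in(0,.1,.2,.3,.4,.43):
    y=.175+.002-.124*np.cos(a);z=.087+.124*np.sin(a)+.010*np.cos(a)
    print(a,proj(s,[*(pin-y*d),z]).round(1),proj(t,[*(pin-y*d),z]).round(1))
q=t["pixels"].astype(int);red=(q[...,0]>140)&(q[...,1]<90)&(q[...,2]<90);ys,xs=np.nonzero(red[180:260,190:225]);print("top stripe",xs.mean()+190,ys.mean()+180)
cv2.imwrite("pics/g_w.png",cv2.resize(w["pixels"][190:330,230:410,::-1],None,fx=4,fy=4))
cv2.imwrite("pics/g_s.png",cv2.resize(s["pixels"][200:310,300:420,::-1],None,fx=5,fy=5,interpolation=cv2.INTER_CUBIC))
```

```text
-0.0010807110108879362 [0.53474061 0.03046409 0.02050674] [ 0.51830536  0.48086281  0.51855998 -0.4808597 ]
tip in wrist [319.83308324 228.99733559]
-0.2 [[277.0, 254.0], [363.0, 254.0]] [320. 141.] scene inner L/R [[332.9, 227.7], [321.9, 234.0]]
-0.3 [[281.0, 233.0], [359.0, 233.0]] [320. 131.] scene inner L/R [[333.3, 230.8], [322.4, 237.1]]
-0.35 [[282.0, 223.0], [358.0, 223.0]] [320. 126.] scene inner L/R [[333.5, 232.4], [322.7, 238.8]]
-0.4 [[284.0, 213.0], [356.0, 213.0]] [320. 120.] scene inner L/R [[333.9, 234.2], [323.1, 240.5]]
-0.45 [[285.0, 204.0], [355.0, 204.0]] [320. 114.] scene inner L/R [[334.3, 235.9], [323.5, 242.2]]
[254 106   9   9  61] [257.8 110.4]
[317 231   9   6  25] [321.4 233.4]
[350 263  47  32 118] [373.7 278.3]
stripe mean [373.66949153 278.28813559]
0 [368.4 281.5] [206.2 215.9]
0.1 [369.  280.1] [204.6 215.5]
0.2 [369.9 279.2] [202.6 215.1]
0.3 [371.1 278.5] [200.2 214.7]
0.4 [372.4 278.3] [197.3 214.4]
0.43 [372.9 278.3] [196.3 214.3]
top stripe 195.78676470588235 216.44117647058823
```

View pics/g_w.png

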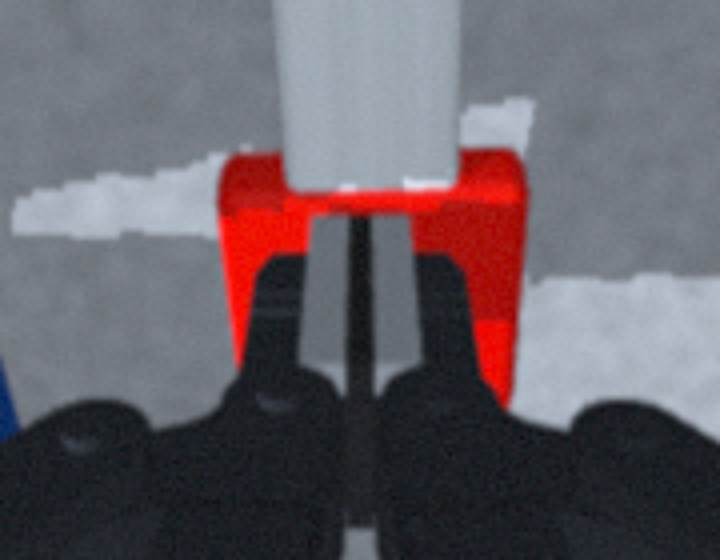

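View pics/g_s.png

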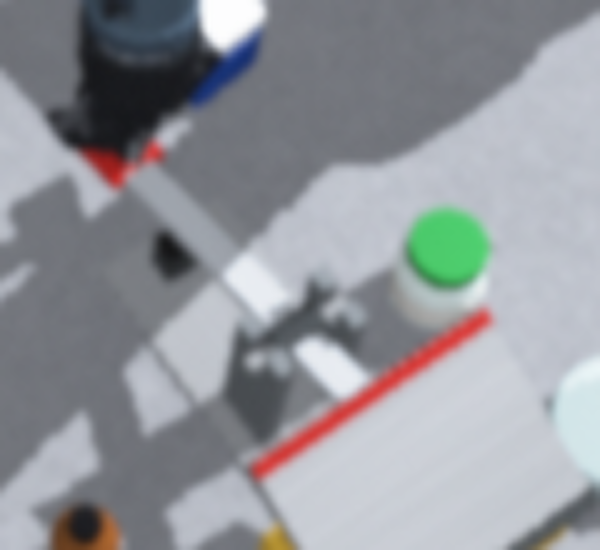

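Run:
```python
from h import *
def look():
    w=imaging.snapshot("wrist");st=bot.sense();return w,st
w,st=look();x=st["tcp_pos"]
for dz in(0,.01,.02,.03): print(dz,[proj(w,x+[sx,.011,dz]).round(0).tolist() for sx in(-.012,0,.012)])
z0=x[2]
for i in range(9):
    s=bot.sense()
    tgt=x+np.array([0,.0006*(i+1),-.002*(i+1)])
    bot.move_linear(tgt.tolist(),rate=.03);bot.dwell(.1);s=bot.sense()
    t=imaging.snapshot("top");q=t["pixels"].astype(int);red=(q[...,0]>140)&(q[...,1]<90)&(q[...,2]<90);ys,xs=np.nonzero(red[180:260,185:225])
    print(tgt[2].round(4),s["tcp_pos"].round(4),s["wrist_force"].round(1),round(s["time_s"],2),"stripe",xs.mean()+185)
    if s["wrist_force"][2]>10: break
w,st=look();cv2.imwrite("pics/h_w.png",cv2.resize(w["pixels"][100:330,200:440,::-1],None,fx=2.5,fy=2.5))
s=imaging.snapshot("scene");cv2.imwrite("pics/h_s.png",cv2.resize(s["pixels"][200:310,300:420,::-1],None,fx=5,fy=5,interpolation=cv2.INTER_CUBIC))
```

```text
0 [[303.0, 213.0], [321.0, 214.0], [339.0, 215.0]]
0.01 [[303.0, 219.0], [321.0, 220.0], [340.0, 221.0]]
0.02 [[302.0, 225.0], [321.0, 226.0], [341.0, 228.0]]
0.03 [[301.0, 232.0], [321.0, 234.0], [342.0, 235.0]]
0.0186 [0.5347 0.031  0.0185] [-0.3 -3.6  2.1] 22.23 stripe 195.61870503597123
0.0166 [0.5347 0.0317 0.0165] [ 0.4 -2.9  3.5] 22.63 stripe 195.5281690140845
0.0146 [0.5347 0.0324 0.0145] [ 1.  -3.2  3. ] 23.03 stripe 195.36879432624113
0.0126 [0.5347 0.0329 0.0124] [-1.3 -2.7  2.3] 23.43 stripe 195.231884057971
0.0106 [0.5347 0.0336 0.0105] [ 0.3 -2.8  2.4] 23.83 stripe 195.08450704225353
0.0086 [0.5347 0.0343 0.0085] [ 0.4 -4.2  2.3] 24.23 stripe 194.8740740740741
0.0066 [0.5346 0.0349 0.0064] [-0.4 -2.6  2. ] 24.63 stripe 194.70714285714286
0.0046 [0.5349 0.0353 0.005 ] [-1.8 -2.9  6. ] 25.03 stripe 194.6546762589928
0.0026 [0.535  0.0355 0.0043] [-5.1 -2.9 17.1] 25.43 stripe 194.6086956521739
```

View pics/h_w.png

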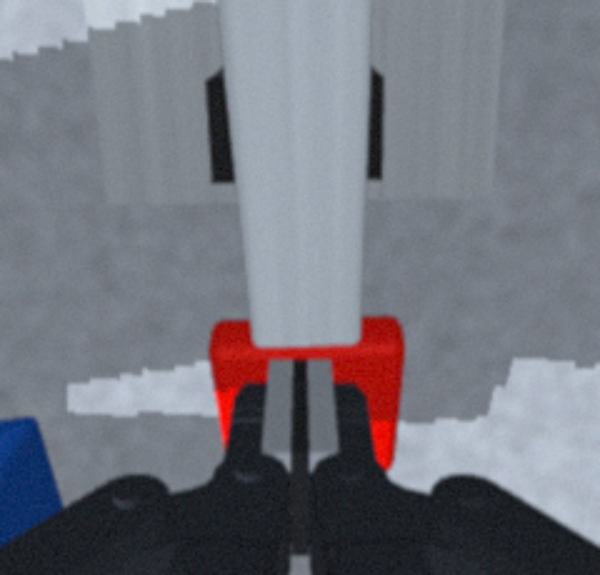

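View pics/h_s.png

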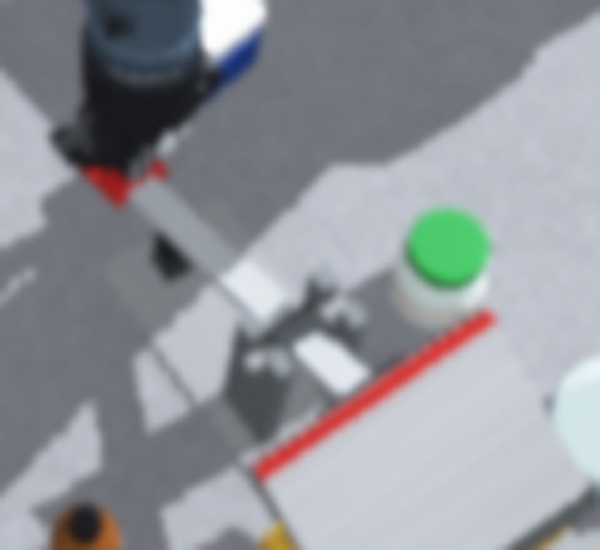

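Run:
```python
from h import *
pin=np.array([.5215,.208]);ly=.075;d=np.array([np.sin(ly),-np.cos(ly)]);e=np.array([np.cos(ly),np.sin(ly)])
def L(th,h,r,s):
    k=r*np.cos(th)-h*np.sin(th); return [*(pin+k*d+s*e),.1+r*np.sin(th)+h*np.cos(th)]
st=bot.sense();print(st["tcp_pos"],st["wrist_force"],st["grip_width"])
w=imaging.snapshot("wrist");s=imaging.snapshot("scene")
for th in(-.25,-.3,-.35,-.37,-.4,-.45): print(th,"W",[proj(w,L(th,hh,.17,x)).round(0).tolist() for hh in(.006,-.006) for x in(-.022,.022)],"S",[proj(s,L(th,.006,.17,x)).round(1).tolist() for x in(-.022,.022)])
# known fixed: foot plate corner, stop top corners in wrist
print("foot outer edge",[proj(w,[*(pin+.14*d+x*e),.004]).round(0).tolist() for x in(-.05,.05)])
print("stop top mid",[proj(w,[*(pin+r*d),.045]).round(0).tolist() for r in(.105,.115,.125)])
print("beaker base",proj(w,[.707,.062,.0]))
cv2.imwrite("pics/i_w.png",w["pixels"][:,:,::-1])
```

```text
[0.5349706  0.03545336 0.00431653] [-5.16770241 -2.74282788 16.21033919] 0.002475874668910694
-0.25 W [[273.0, 268.0], [364.0, 268.0], [277.0, 250.0], [361.0, 250.0]] S [[333.1, 229.2], [322.1, 235.5]]
-0.3 W [[276.0, 255.0], [362.0, 255.0], [278.0, 239.0], [359.0, 239.0]] S [[333.3, 230.8], [322.4, 237.1]]
-0.35 W [[278.0, 244.0], [360.0, 244.0], [280.0, 228.0], [358.0, 228.0]] S [[333.5, 232.4], [322.7, 238.8]]
-0.37 W [[278.0, 239.0], [359.0, 239.0], [281.0, 223.0], [357.0, 223.0]] S [[333.7, 233.1], [322.9, 239.4]]
-0.4 W [[279.0, 232.0], [358.0, 232.0], [282.0, 217.0], [356.0, 217.0]] S [[333.9, 234.2], [323.1, 240.5]]
-0.45 W [[281.0, 221.0], [357.0, 221.0], [283.0, 206.0], [355.0, 206.0]] S [[334.3, 235.9], [323.5, 242.2]]
foot outer edge [[242.0, 183.0], [396.0, 183.0]]
stop top mid [[319.0, 135.0], [319.0, 156.0], [319.0, 176.0]]
beaker base [572.70094226 208.2777157 ]
```

View pics/i_w.png

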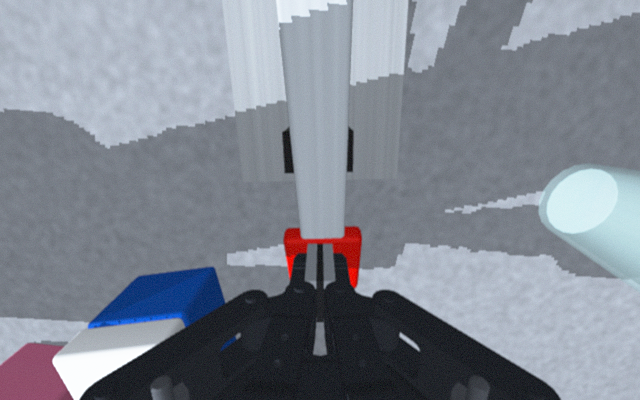

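In the wrist view the paddle's inner edge is at rows 228–240, against a prediction of 223–239 for -0.37 rad, so the lever is on its stop. The force also jumped from 2 N to 17 N, and the stripe stopped moving at 194.6 px (from 205.4 px), which is about 0.43 rad of flap. I'll check that the hold is steady and that nothing else moved.

Run:
```python
from h import *
bot.dwell(1.0)
st=bot.sense();print(st["tcp_pos"],st["wrist_force"],st["time_s"])
t=imaging.snapshot("top");s=imaging.snapshot("scene")
q=t["pixels"].astype(int);red=(q[...,0]>140)&(q[...,1]<90)&(q[...,2]<90);ys,xs=np.nonzero(red[180:260,185:225]);print("stripe",xs.mean()+185)
for l in("jar","dropper","beaker","dishes","wash","marker","slidebox_center"):
    print(l,[[(round(r["conf"],2),(np.array(r["xy"])*[640,400]).round(0).tolist()) for r in regions_of(p,l)[:3]] for p in(t,s)])
cv2.imwrite("pics/k_s.png",s["pixels"][:,:,::-1])
```

```text
[0.53500364 0.03549505 0.00432052] [-5.51855202 -2.82130777 16.83401466] 26.6833
stripe 194.6014492753623
jar [[], [(0.94, [386.0, 253.0])]]
dropper [[(0.51, [224.0, 163.0]), (0.45, [224.0, 215.0])], [(0.69, [315.0, 304.0])]]
beaker [[(0.82, [280.0, 153.0])], [(0.71, [284.0, 263.0]), (0.52, [348.0, 254.0])]]
dishes [[(0.74, [183.0, 273.0])], [(0.97, [424.0, 287.0])]]
wash [[(0.95, [462.0, 213.0]), (0.45, [186.0, 222.0])], [(0.55, [262.0, 127.0])]]
marker [[(0.75, [444.0, 277.0]), (0.71, [281.0, 154.0])], [(0.26, [349.0, 257.0])]]
slidebox_center [[(0.94, [386.0, 200.0]), (0.92, [358.0, 286.0]), (0.67, [329.0, 245.0])], [(0.89, [277.0, 178.0]), (0.82, [345.0, 199.0]), (0.59, [346.0, 151.0])]]
```

View pics/k_s.png

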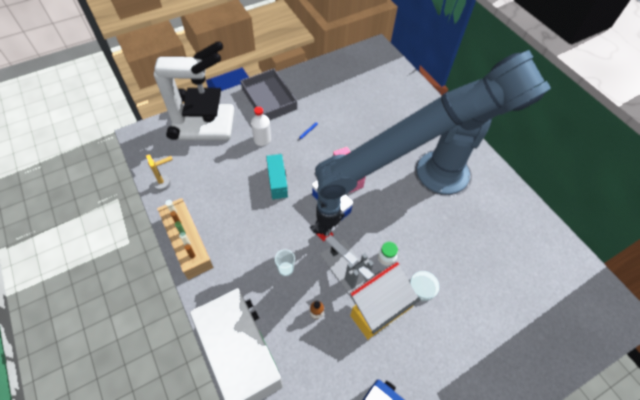

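Run:
```python
from rig import bot
print(bot.close_job()); print(bot.sense()["time_s"])
```

```text
the job is handed in; nothing more can be done
None
the job is handed in; nothing more can be done
```

The slide box is pushed aside, and I handed the job in with the red paddle held down on its stop and the flap up. It took about 27 s of the 56 s allowed.

**Slide box:** I slid it about 90 mm along the bench with the fingers, towards the robot. It stayed flat and square and ended near (0.448, -0.079), about 50 mm clear of the paddle's path.

**Lever:** I pressed the paddle along its arc with closed fingers, at 2–5 N. The force then rose to about 17 N with almost no further movement, which I take to be the stop. The camera views put the lever at about -0.36 rad, and the flap at roughly 0.43 rad. Over a 1 s wait before hand-in, the force and flap position stayed steady.

**Other things:** In the last pictures the other things looked standing and unmoved. The jar was hidden by the arm in the top view, so I could only confirm it in the scene view.

**Checks that disagreed:**
- **Fingertip height:** The visible fingertips sit about 30 mm or more behind the reported TCP. The paddle was therefore fully pressed at TCP z ≈ 4 mm, not the ≈ 40 mm I expected. I went by the force and the images instead.
- **Sideways force:** There was a force of about 5 N across the lever during the hold. I saw no contact that would explain it.

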